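Check a round flask on three sides, then hold it pressed in the sprung cradle

ROBOT

A 6-joint arm with a two-finger parallel gripper is mounted at the origin on the work surface. World frame = base frame: x ahead of the robot, y to its left, z up, the work surface at z = 0. Lengths are in mm, angles in rad, forces in N, time in s.
With the tool pointing down it reaches from about 275 to 1000 mm from the base axis. Payload 8.4 kg.
Tool frame: the origin (TCP) lies midway between the tips of the shut fingers; the grasp point (between the pads) lies 19 mm behind it; z points along the fingers, y is the line along which they close (so a half turn about z gives the same grasp; the last joint's range is limited). The gripper opens to 85 mm and grips with 20 to 120 N. Pads are 22 mm wide; open, the fingers measure 114 mm over their backs; the gripper's body (76 mm by 85 mm) begins 54 mm behind the grasp point. The pads swing forward as they close: fully open they stand 13 mm farther back than shut.
Start: joints at [1.239, 0.353, 1.633, -0, 1.155, -0.002], TCP at [202.407, 591.32, 231.281] pointing down, gripper open.
Joint ranges: [-2.63, 2.63], [-0.92, 2.1], [0.06, 2.66], [-1.3, 4.44], [0, 2.69], [-3.02, 3.02]. Speed limits (rad/s): [2.22, 2.22, 2.79, 3.14, 3.14, 3.14].

INTERFACE

Orientations are given as [roll, pitch, yaw] about the fixed x, y, z axes, in that order (R = Rz(yaw) Ry(pitch) Rx(roll)).
In Python, from rig import monitor, imaging, r gives the robot as it stands.
- The arm moves only by the tool drive_tool, never from a script. Its argument "plan" is a list of rows, each an object of numbers: "x", "y", "z": the shift along the tool's x, y, z in units of 50 mm (1.0 is 50 mm); "ax", "ay", "az": the turn, a rotation vector about the tool's x, y, z in units of 6 degrees (1.0 is 6 degrees); "hand": the finger opening in mm, from 0 to 85.4. In form: [{"x": .., "y": .., "z": .., "ax": .., "ay": .., "az": .., "hand": ..}, ...]. A call has 1 to 8 rows; each row is the pose to reach, as a shift and turn from the pose commanded when the call began, along the tool's axes at that moment; what a row does not reach only later rows make up. A row lasts 1/10 s, in which the tool goes at most 50 mm and 8.59 degrees, less where a joint would pass 70% of its speed; a pose out of reach is approached as far as the arm can. A call with a gripper value outside its range is refused whole. The fingers move at their own pace and stop on an object; "grip_force" is the grip in N (left out, the last holds). Time passes only in rows, so rows that repeat a pose let the fingers close. It gives the time, the measured TCP pose, the force, the opening and the grip force at its end, in the units of the state.
- monitor.sense(): the state, without advancing time (a new reading comes with each control period).
- imaging.grab_frame(name): name is "scene" or "top" or "wrist"; returns the picture (400x640x3 uint8, red, green, blue); there is no depth.
- imaging.camera_info(name): a dict with "mtx" (3x3 intrinsics, pixels), "dist" ([k1, k2, p1, p2, k3] as OpenCV has them; the pictures are not rectified), "R" (3x3) and "t" (3): a world point X has camera coordinates R X + t. Camera axes: x right, y down, z forward; pixel columns grow to the right and rows downward; lengths in mm; the calibration is good to about 2 mm. A picture is of the moment at which its call begins: read the wrist's pose just before it. camera_info takes no time and is no camera call; for the wrist camera it gives the pose at the moment of the call.
- r.sign_off(): hands the job in; it is judged then, once.
The state is a dict: "clock": time; "qpos": joint angles; "qvel": joint speeds; "joint_efforts": joint torques, N m; "eef_pos": TCP position; "tcp_rot": TCP orientation; "contact_force": force on the tool from outside, world axes, zero at the start; "wrist_torque": the same for the moment, N m; "opening": opening from 0.0 (shut) to 1.0 (fully open); "grasp_force": force on a finger pad.
Only numpy, scipy, OpenCV 4.12 (cv2) and the standard library are available. Lean on these libraries where they do the work, as an engineer would, in place of code of your own. Each camera call takes 0.05 s, during which the arm holds its last target. There are 200 camera calls.

TASK

Lift the round flask by its neck and hold it upright about 10 cm straight in front of the inspection camera's lens, its belly level with the lens: first with its spout pointing at the lens, then with either flank to the lens, then with its back to the lens, pausing about half a second at each. Then set it in the sprung ring of the cradle and press it straight down until the top of the ring is flush with the rim of the steel housing, and finish there, still holding the flask pressed down by hand. Keep the flask upright throughout and leave the other things on the table where they stand.

Things in the scene. Friction and masses are not known exactly. Their poses are not given: they have to be found in the camera images.
- flask: The round flask: amber glass, 200 to 400 g, loose, upright. Ball belly 76 mm across (see flask_belly), flat foot 44 mm across, straight round neck 26 mm across from 68 to 125 mm height (top 14 mm a fixed black stopper). One round spout, 13 mm across, sticks out level at 48 mm height to 56 mm from the axis. Origin: centre of underside; z up; +x along the spout (back is -x, flanks +y and -y).
- flask_belly (a point): Centre of the flask's ball-shaped belly, on its axis, 31 mm above its underside.
- eye: Inspection camera, fixed: white box head 60 x 56 x 56 mm on a post with dark steel foot (90 x 80 mm), 148 mm high in all; black lens barrel 40 mm across on its front. Stands left or right of the flask, facing roughly the robot's side. Origin: on the table under the head, z up; the lens looks along the body's -x.
- lens (a point): Centre of the front face of the lens: 45 mm in front of the camera body's origin (along its -x) and 120 mm above the table. Axes as eye.
- cradle: The cradle, fixed: white base plate 140 x 140 x 12 mm with an upright open steel tube (housing) 116 mm across outside, 98 mm inside, rim 70 mm above the table. A dark steel ring on a spring rises out of it. Stands on the other side of the flask from the camera. Origin: centre of the underside, z up.
- lift_ring (a joint): Travel of the sprung ring straight down, m: 0 at rest (its top 92 mm above the table, 22 mm above the housing's rim), 0.022 flush with the rim, hard stop at 0.028. The spring takes about 5 N to start and 14 N at flush (400 N/m), the flask's weight of 2 to 4 N included; the flask alone does not sink it, and it springs back when let go.
- ring_seat (a point): Centre of the ring's top face; moves down with the ring. The ring is 94 mm across outside, has a round hole of 66 mm and is 10 mm thick. The flask's belly sits in the hole and centres itself; seated, the flask's underside is about 12 mm below the ring's top.
- tall_bottle: Bystander: straight amber bottle with cap, 60 mm across, 170 mm high. Origin at the centre of its underside. Leave alone.
- tumbler: Bystander: open steel cup, 68 mm across, 90 mm high. Origin at the centre of its underside. Leave alone.
- jar: Bystander: low glass jar with steel lid, 60 mm across, 75 mm high. Origin at the centre of its underside. Leave alone.
- can: Bystander: can, 66 mm across, 120 mm high. Origin at the centre of its underside. Leave alone.
- wrench: Bystander: steel wrench lying flat, 160 mm long. Origin at its underside near mid-length. Leave alone.
- stopper: Bystander: spare rubber stopper, 36 mm across, 26 mm high. Origin at the centre of its underside. Leave alone.

How it is judged:
By the outcome, as a careful person would: the job done as asked, in the order asked, and still so for the second after the job is handed in, while the arm keeps its last pose, push and grip.
It also fails if it takes over 54 s, if anything falls off the work surface, if the arm or the gripper's body presses on something with over 40 N, if the wrist force passes 120 N, or if a joint passes its speed limit or range.

## Working session

There is one attempt and no reset: what is moved stays moved. The work goes in short steps, Python scripts to look and compute and a tool call to move; the robot and the scene stay as the last step left them, time stands still between calls to the robot, and variables do not carry over. Pictures are saved under pics/ and viewed, at most 10 in all, crops included, and the job is handed in when it is done.

Besides the shell and the picture viewer there is one more tool, called after "Emit:" as name([rows], argument=value, ...), one row to a line, values as JSON. drive_tool: Moves the arm, as the interface text tells. Its arguments: {"type":"object","properties":{"plan":{"type":"array","items":{"type":"object","properties":{"x":{"type":"number"},"y":{"type":"number"},"z":{"type":"number"},"ax":{"type":"number"},"ay":{"type":"number"},"az":{"type":"number"},"hand":{"type":"number"}}}},"grip_force":{"type":"number"}},"required":["plan"]}

```bash
mkdir -p pics; python3 - <<'E'
from rig import monitor, imaging, r
import cv2
for n in ("scene","top"):
    i=imaging.grab_frame(n); cv2.imwrite(f"pics/{n}0.png",i[:,:,::-1])
    c=imaging.camera_info(n); print(n,c)
s=monitor.sense(); print(s)
E
```

```text
scene {'mtx': array([[416.74210043,   0.        , 313.02807464],
       [  0.        , 416.74210043, 196.91861008],
       [  0.        ,   0.        ,   1.        ]]), 'dist': array([0.0087471, 0.       , 0.       , 0.       , 0.       ]), 'R': array([[-0.22264331,  0.97478146,  0.01520103],
       [ 0.74186034,  0.17951848, -0.64607766],
       [-0.63251339, -0.13256783, -0.76312029]]), 't': array([ 224.84152261, -347.78093376, 1332.25318654])}
top {'mtx': array([[414.11801291,   0.        , 320.56717032],
       [  0.        , 414.11801291, 201.73181651],
       [  0.        ,   0.        ,   1.        ]]), 'dist': array([-0.00110937,  0.        ,  0.        ,  0.        ,  0.        ]), 'R': array([[-0.00406992, -0.99998028,  0.00478386],
       [-0.98943875,  0.00333375, -0.14491323],
       [ 0.14489443, -0.00532312, -0.9894328 ]]), 't': array([ -77.87657682,  600.98029516, 1191.19365154])}
{'clock': 0.1, 'qpos': array([ 1.23860042e+00,  3.53588556e-01,  1.63405720e+00,  1.26777701e-05,
        1.15524972e+00, -2.42391303e-03]), 'qvel': array([ 0.00054066, -0.00147257, -0.00297181, -0.00091614, -0.00025744,
        0.00069501]), 'joint_efforts': array([ 7.28062096e-04, -6.06356621e+01, -3.42823470e+01, -8.32981164e-05,
        3.90485278e-03,  1.09917136e-05]), 'eef_pos': array([202.25779482, 590.89976214, 230.63183449]), 'tcp_rot': array([-3.14028986e+00, -1.47500613e-05,  2.81181553e+00]), 'contact_force': array([-0.36971383,  0.47428272,  0.32406139]), 'wrist_torque': array([ 0.00084488, -0.02172218,  0.00810838]), 'grasp_force': 0.0, 'opening': 1.0004531002955828}
```

View pics/scene0.png

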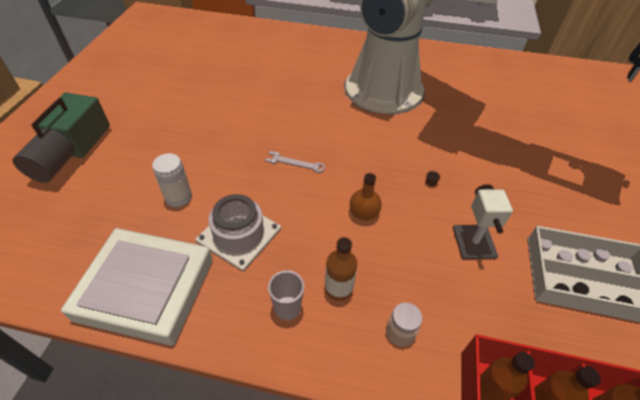

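View pics/top0.png

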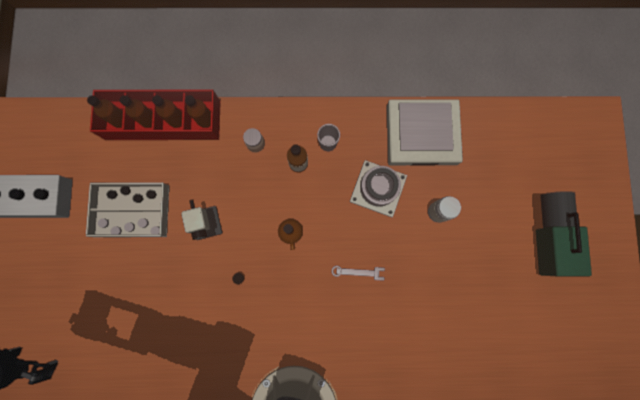

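```bash
python3 - <<'E'
import cv2,numpy as np
a=cv2.imread("pics/top0.png");b=cv2.imread("pics/scene0.png")
f=lambda i,x,y,w,h,s:cv2.resize(i[y:y+h,x:x+w],None,fx=s,fy=s,interpolation=cv2.INTER_CUBIC)
A=f(a,170,180,80,70,5);B=f(a,260,190,80,70,5)
C=f(b,440,170,80,100,4)[:250*1];C=f(b,440,175,80,90,4);D=f(b,340,165,80,90,4)
m=np.zeros((600,800,3),np.uint8)+255*0
m=np.zeros((600,800,3),np.uint8)
A=f(a,170,190,80,60,5);B=f(a,260,200,80,60,5);C=cv2.resize(b[178:268,440:520],None,fx=3.333,fy=3.333,interpolation=2)[:300,:266];D=cv2.resize(a[150:230,340:420],(300,300),interpolation=2)
m[:300,:400]=A;m[:300,400:]=B;m[300:,:266]=C;m[300:,300:600]=D
m[:300]=np.clip(m[:300]*1.8,0,255);m[300:]=np.clip(m[300:]*1.4,0,255)
cv2.imwrite("pics/crop0.png",m)
E
```

```text
(no output)
```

View pics/crop0.png

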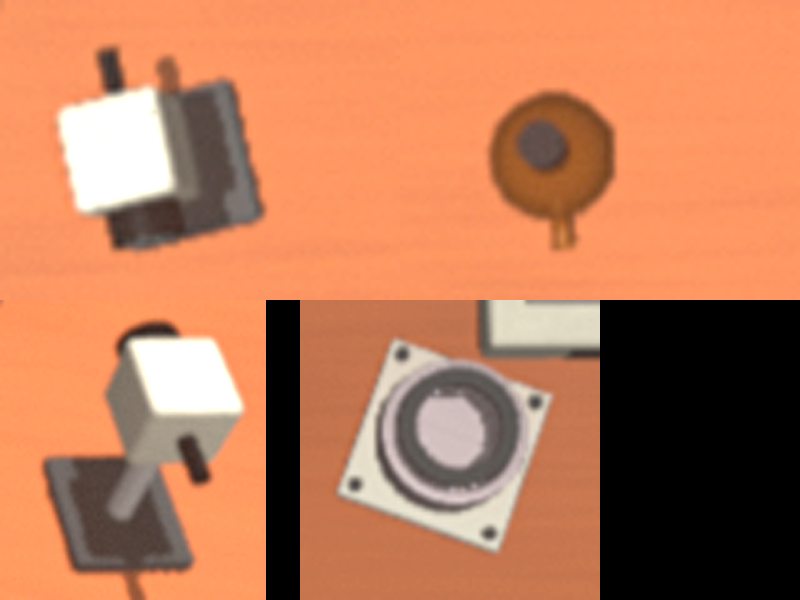

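```bash
cat > h.py <<'E'
import numpy as np,cv2
from rig import monitor, imaging, r
from scipy.optimize import least_squares
INFO={n:imaging.camera_info(n) for n in("scene","top")}
def pix(c,X): return cv2.projectPoints(np.float64(X).reshape(-1,3),cv2.Rodrigues(c["R"])[0],c["t"],c["mtx"],c["dist"])[0][:,0]
def onz(c,uv,z):
    p=cv2.undistortPoints(np.float64([[uv]]),c["mtx"],c["dist"])[0,0]
    d=c["R"].T@[*p,1]; o=-c["R"].T@c["t"]; return o+d*(z-o[2])/d[2]
E
python3 - <<'E'
from h import *
T,S=INFO["top"],INFO["scene"]
np.set_printoptions(precision=1,suppress=True)
for n,c,uv,z in [("neck",T,(288.6,228.6),125),("neck",S,(370,177),125),("belly",T,(290.6,231),31),("belly",S,(366,205),31),("spout",T,(292.8,249.4),48),
 ("ring",T,(382.1,186),92),("ring",S,(237,209),92)]: print(n,onz(c,uv,z))
P=[onz(T,u,12) for u in[(365.3,160.7),(407.2,175.9),(392.8,216.7),(350.1,201.2)]]; print("cradle",np.mean(P,0),np.linalg.norm(P[0]-P[1]))
for c,L in((T,[(182,212.4),(201,207.6),(205.6,229),(186,232.6)]),(S,[(478.4,189.1),(504.2,189.1),(512.6,210.4),(487.4,212.5)])):
    P=np.array([onz(c,u,148) for u in L]); print("eye",P.mean(0),P)
print([onz(T,u,75) for u in[(297,150),(328,135)]])
# lens front in top view
print("lens low edge",onz(T,(199,238),120))
E
```

```text
neck [514.2   8.8 125. ]
neck [516.   12.7 125. ]
belly [514.7   9.6  31. ]
belly [517.8  14.8  31. ]
spout [459.6   1.6  48. ]
ring [ 638.9 -257.5   92. ]
ring [ 644.3 -251.    92. ]
cradle [ 646.  -259.8   12. ] 137.54512482782212
eye [535.6 264.2 148. ] [[557.5 296.7 148. ]
 [570.4 245.7 148. ]
 [512.1 231.1 148. ]
 [502.6 283.5 148. ]]
eye [541.2 268.1 148. ] [[519.1 235.1 148. ]
 [506.5 287.1 148. ]
 [561.1 299.5 148. ]
 [578.3 250.7 148. ]]
[array([751.1, -10.8,  75. ]), array([ 796.9, -102.9,   75. ])]
lens low edge [489.6 256.  120. ]
```

Emit:
drive_tool([
  {"x":-0.6,"y":-0.55,"hand":85},
  {"x":-1.2,"y":-1.1},
  {"x":-1.8,"y":-1.65},
  {"x":-2.4,"y":-2.2},
  {"x":-3.0,"y":-2.75},
  {"x":-3.6,"y":-3.3},
  {"x":-4.2,"y":-3.9},
  {"x":-4.8,"y":-4.45},
])

```text
invalid input
```

Emit:
drive_tool([
  {"x":-0.6,"y":-0.55,"hand":85},
  {"x":-1.2,"y":-1.1},
  {"x":-1.8,"y":-1.65},
  {"x":-2.4,"y":-2.2},
  {"x":-3.0,"y":-2.75},
  {"x":-3.6,"y":-3.3},
  {"x":-4.2,"y":-3.9},
  {"x":-4.8,"y":-4.45},
])

```text
invalid input
```

```bash
python3 - <<'E'
from h import *
s=monitor.sense(); c=imaging.camera_info("wrist"); i=imaging.grab_frame("wrist"); cv2.imwrite("pics/w1.png",i[:,:,::-1])
np.set_printoptions(precision=3,suppress=True)
print(s["clock"],s["qpos"],s["eef_pos"],s["tcp_rot"],s["contact_force"]); print(pix(c,[[515,10,125],[515,10,31],[460,2,48]]), -c["R"].T@c["t"], c)
np.savez("w1.npz",**c)
E
```

```text
0.1 [ 1.239  0.354  1.634  0.     1.155 -0.002] [202.258 590.9   230.632] [-3.14  -0.     2.812] [-0.37   0.474  0.324]
[[ 36.223 490.306]
 [ 73.957 435.027]
 [ 44.805 424.331]] [122.898 618.309 372.766] {'mtx': array([[307.037,   0.   , 322.995],
       [  0.   , 307.037, 198.726],
       [  0.   ,   0.   ,   1.   ]]), 'dist': array([-0.054,  0.   ,  0.   ,  0.   ,  0.   ]), 'R': array([[ 0.323,  0.946, -0.001],
       [ 0.895, -0.305,  0.325],
       [ 0.307, -0.106, -0.946]]), 't': array([-624.352,  -42.451,  380.457])}
```

View pics/w1.png

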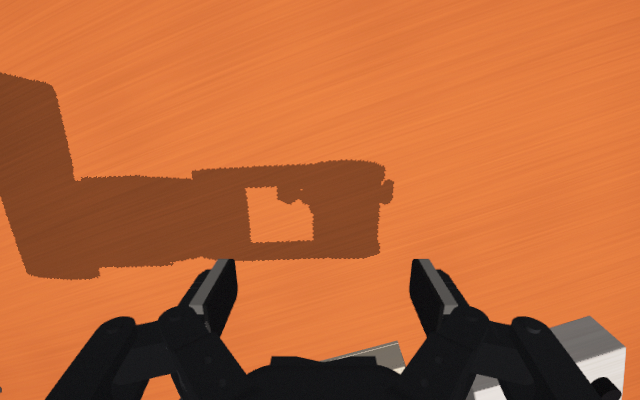

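Emit:
drive_tool([
  {"x":-0.6,"y":-0.55,"z":0,"ax":0,"ay":0,"az":0,"hand":85},
  {"x":-1.2,"y":-1.1,"z":0,"ax":0,"ay":0,"az":0,"hand":85},
  {"x":-1.8,"y":-1.65,"z":0,"ax":0,"ay":0,"az":0,"hand":85},
  {"x":-2.4,"y":-2.2,"z":0,"ax":0,"ay":0,"az":0,"hand":85},
  {"x":-3.0,"y":-2.75,"z":0,"ax":0,"ay":0,"az":0,"hand":85},
  {"x":-3.6,"y":-3.3,"z":0,"ax":0,"ay":0,"az":0,"hand":85},
  {"x":-4.2,"y":-3.9,"z":0,"ax":0,"ay":0,"az":0,"hand":85},
  {"x":-4.8,"y":-4.45,"z":0,"ax":0,"ay":0,"az":0,"hand":85},
], grip_force=60)

```text
clock: 0.95
eef_pos: [357.7, 301.3, 231.2]
tcp_rot: [-3.141, -0.0, 2.812]
contact_force: [0.5, -0.0, -0.2]
opening: 0.994
grasp_force: 0.0
```

Emit:
drive_tool([
  {"x":-0.6,"y":-0.55,"z":0,"ax":0,"ay":0,"az":0,"hand":85},
  {"x":-1.2,"y":-1.1,"z":0,"ax":0,"ay":0,"az":0,"hand":85},
  {"x":-1.8,"y":-1.65,"z":0,"ax":0,"ay":0,"az":0,"hand":85},
  {"x":-2.4,"y":-2.2,"z":0,"ax":0,"ay":0,"az":0,"hand":85},
  {"x":-3.0,"y":-2.75,"z":0,"ax":0,"ay":0,"az":0,"hand":85},
  {"x":-3.6,"y":-3.3,"z":0,"ax":0,"ay":0,"az":0,"hand":85},
  {"x":-4.2,"y":-3.9,"z":0,"ax":0,"ay":0,"az":0,"hand":85},
  {"x":-4.8,"y":-4.45,"z":0,"ax":0,"ay":0,"az":0,"hand":85},
])

```text
clock: 1.75
eef_pos: [512.8, 13.0, 231.2]
tcp_rot: [-3.142, -0.0, 2.812]
contact_force: [0.4, 0.2, 0.7]
opening: 0.994
grasp_force: 0.0
```

```bash
python3 - <<'E'
from h import *
s=monitor.sense(); c=imaging.camera_info("wrist"); i=imaging.grab_frame("wrist"); cv2.imwrite("pics/w2.png",i[:,:,::-1])
np.set_printoptions(precision=3,suppress=True)
print(s["clock"],s["qpos"],s["eef_pos"],s["tcp_rot"],s["contact_force"]); print(pix(c,[[515,10,125],[515,10,31],[460,2,48]]), -c["R"].T@c["t"])
np.savez("w2.npz",**c)
E
```

```text
1.75 [ 0.023  0.179  1.87  -0.     1.093 -1.218] [512.754  13.039 231.212] [-3.142 -0.     2.812] [0.428 0.21  0.713]
[[320.402 200.53 ]
 [321.064 173.427]
 [296.604 131.498]] [433.37   40.282 373.366]
```

View pics/w2.png

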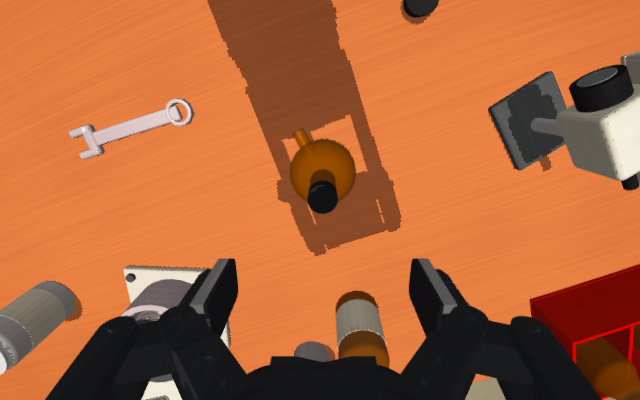

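```bash
python3 - <<'E'
from h import *
c=dict(np.load("w2.npz")); np.set_printoptions(precision=1,suppress=True)
i=cv2.imread("pics/w2.png")
hsv=cv2.cvtColor(i,cv2.COLOR_BGR2HSV)
# stopper blob
m=(i.max(2)<45).astype(np.uint8); n,l,st,ce=cv2.connectedComponentsWithStats(m)
for k in range(1,n):
    if st[k,4]>60: print(st[k],ce[k])
print("neck",onz(c,(322,191),125),onz(c,(322,197),118), "belly",onz(c,(323,172),31),"spout",onz(c,(301,134),48),"lens",onz(c,(601,82),120), pix(c,[494.3,255.5,120]))
E
```

```text
[404   0  34  17 466] [419.    6.9]
[ 569   65   65   47 1672] [602.7  91.7]
[489 107  29  62 117] [502.  136.3]
[622 174  17  15 164] [630.6 182.6]
[308 181  29  32 762] [322.2 196.6]
[   46   259   555   141 34035] [323.1 357.1]
neck [507.3  14.1 125. ] [514.7  11.5 118. ] belly [514.1  12.6  31. ] spout [463.9   5.5  48. ] lens [493.9 258.8 120. ] [[597.3  83.7]]
```

Emit:
drive_tool([
  {"x":-0.04,"y":0,"z":0.6,"ax":0,"ay":0,"az":0,"hand":85},
  {"x":-0.04,"y":0,"z":1.2,"ax":0,"ay":0,"az":0,"hand":70},
  {"x":-0.04,"y":0,"z":1.8,"ax":0,"ay":0,"az":0,"hand":60},
  {"x":-0.04,"y":0,"z":2.3,"ax":0,"ay":0,"az":0,"hand":60},
  {"x":-0.04,"y":0,"z":2.7,"ax":0,"ay":0,"az":0,"hand":60},
  {"x":-0.04,"y":0,"z":3.0,"ax":0,"ay":0,"az":0,"hand":50},
  {"x":-0.04,"y":0,"z":3.14,"ax":0,"ay":0,"az":0,"hand":45},
  {"x":-0.04,"y":0,"z":3.14,"ax":0,"ay":0,"az":0,"hand":40},
])

```text
clock: 2.6
eef_pos: [513.7, 14.2, 73.5]
tcp_rot: [-3.141, -0.002, 2.812]
contact_force: [-0.5, -0.4, -0.3]
opening: 0.473
grasp_force: 0.0
```

```bash
python3 - <<'E'
from h import *
s=monitor.sense(); i=imaging.grab_frame("wrist"); cv2.imwrite("pics/w3.png",i[:,:,::-1])
print(s["eef_pos"],s["contact_force"],s["opening"])
E
```

```text
[513.6911631   14.22816229  73.50668274] [-0.49364092 -0.38660299 -0.27433851] 0.47323416525891693
```

View pics/w3.png

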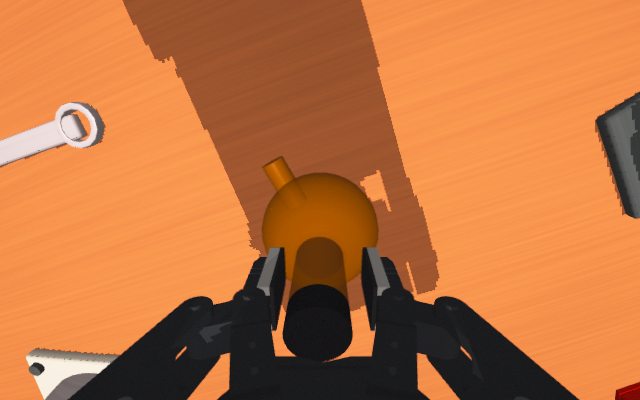

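Emit:
drive_tool([
  {"x":0,"y":-0.02,"z":0,"ax":0,"ay":0,"az":0,"hand":30},
  {"x":0,"y":-0.02,"z":0,"ax":0,"ay":0,"az":0,"hand":20},
  {"x":0,"y":-0.02,"z":0,"ax":0,"ay":0,"az":0,"hand":10},
  {"x":0,"y":-0.02,"z":0,"ax":0,"ay":0,"az":0,"hand":0},
  {"x":0,"y":-0.02,"z":0,"ax":0,"ay":0,"az":0,"hand":0},
  {"x":0,"y":-0.02,"z":0,"ax":0,"ay":0,"az":0,"hand":0},
], grip_force=70)

```text
clock: 3.25
eef_pos: [514.6, 13.1, 75.2]
tcp_rot: [3.141, 0.001, 2.812]
contact_force: [-0.8, -2.4, 6.8]
opening: 0.289
grasp_force: 68.4
```

Emit:
drive_tool([
  {"x":0,"y":0,"z":-0.1,"ax":0,"ay":0,"az":0,"hand":0},
  {"x":0,"y":0,"z":-0.3,"ax":0,"ay":0,"az":0,"hand":0},
  {"x":0,"y":0,"z":-0.6,"ax":0,"ay":0,"az":0,"hand":0},
  {"x":0,"y":0,"z":-0.95,"ax":0,"ay":0,"az":0,"hand":0},
  {"x":0,"y":0,"z":-1.3,"ax":0,"ay":0,"az":0,"hand":0},
  {"x":0,"y":0,"z":-1.6,"ax":0,"ay":0,"az":0,"hand":0},
  {"x":0,"y":0,"z":-1.8,"ax":0,"ay":0,"az":0,"hand":0},
  {"x":0,"y":0,"z":-1.8,"ax":0,"ay":0,"az":0,"hand":0},
])

```text
clock: 4.05
eef_pos: [514.8, 13.3, 165.8]
tcp_rot: [3.141, 0.002, 2.812]
contact_force: [-0.2, 1.0, -4.3]
opening: 0.287
grasp_force: 68.7
```

Emit:
drive_tool([
  {"x":0.25,"y":0.23,"z":0,"ax":0,"ay":0,"az":1.2,"hand":0},
  {"x":0.7,"y":0.65,"z":0,"ax":0,"ay":0,"az":2.4,"hand":0},
  {"x":1.3,"y":1.2,"z":0,"ax":0,"ay":0,"az":3.6,"hand":0},
  {"x":1.9,"y":1.8,"z":0,"ax":0,"ay":0,"az":4.8,"hand":0},
  {"x":2.5,"y":2.35,"z":0,"ax":0,"ay":0,"az":6.0,"hand":0},
  {"x":3.0,"y":2.8,"z":0,"ax":0,"ay":0,"az":7.2,"hand":0},
  {"x":3.4,"y":3.2,"z":0,"ax":0,"ay":0,"az":8.4,"hand":0},
  {"x":3.66,"y":3.42,"z":0,"ax":0,"ay":0,"az":9.7,"hand":0},
])

```text
clock: 4.85
eef_pos: [394.8, 235.8, 163.7]
tcp_rot: [-3.141, -0.0, 1.792]
contact_force: [0.9, -0.4, -4.5]
opening: 0.285
grasp_force: 69.1
```

Emit:
drive_tool([
  {"x":0,"y":0,"z":0,"ax":0,"ay":0,"az":1.2,"hand":0},
  {"x":0,"y":0,"z":0,"ax":0,"ay":0,"az":2.4,"hand":0},
  {"x":0,"y":0,"z":0,"ax":0,"ay":0,"az":3.6,"hand":0},
  {"x":0,"y":0,"z":0,"ax":0,"ay":0,"az":4.8,"hand":0},
  {"x":0,"y":0,"z":0,"ax":0,"ay":0,"az":6.0,"hand":0},
  {"x":0,"y":0,"z":0,"ax":0,"ay":0,"az":7.2,"hand":0},
  {"x":0,"y":0,"z":0,"ax":0,"ay":0,"az":8.4,"hand":0},
  {"x":0,"y":0,"z":0,"ax":0,"ay":0,"az":9.7,"hand":0},
])

```text
clock: 5.65
eef_pos: [395.7, 234.0, 163.5]
tcp_rot: [-3.141, 0.001, 0.775]
contact_force: [-0.4, -0.1, -2.9]
opening: 0.288
grasp_force: 69.1
```

```bash
python3 - <<'E'
from h import *
s=monitor.sense(); out=[]
for n in("scene","top","wrist"):
    i=imaging.grab_frame(n)[:,:,::-1]; cv2.imwrite(f"pics/{n}4.png",i); 
a=cv2.imread("pics/scene4.png")[130:270,360:520];b=cv2.imread("pics/top4.png")[180:300,160:300];c=cv2.imread("pics/wrist4.png")
m=np.zeros((600,800,3),np.uint8)
m[:300,:343]=cv2.resize(a,(343,300),interpolation=2);m[:300,400:750]=cv2.resize(b,(350,300),interpolation=2);m[300:,:480]=cv2.resize(c,(480,300))
cv2.imwrite("pics/m4.png",m)
np.set_printoptions(precision=3,suppress=True)
for k in("clock","qpos","eef_pos","tcp_rot","contact_force","wrist_torque","opening","grasp_force"):print(k,s[k])
E
```

```text
clock 5.65
qpos [0.531 0.182 2.041 0.    0.92  1.327]
eef_pos [395.689 234.014 163.544]
tcp_rot [-3.141  0.001  0.775]
contact_force [-0.386 -0.119 -2.9  ]
wrist_torque [ 0.018 -0.037  0.014]
opening 0.28783219605816784
grasp_force 69.08595442771912
```

View pics/m4.png

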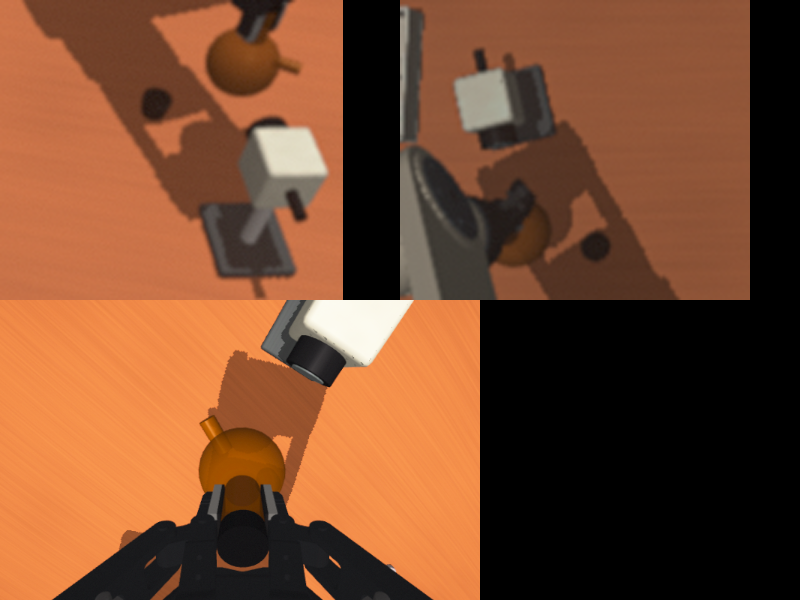

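```bash
python3 - <<'E'
from h import *
c=imaging.camera_info("wrist");s=monitor.sense();np.set_printoptions(precision=1,suppress=True)
i=cv2.imread("pics/wrist4.png"); cv2.imwrite("pics/z4.png",np.vstack([cv2.resize(i[10:130,340:500],(533,400),interpolation=2)[:300],cv2.resize(i[140:250,250:400],(533,300))]))
print("lens",onz(c,(413,95),120),"spout",onz(c,(277,160),136.3),"belly",onz(c,(323,228),119.3),s["eef_pos"])
print(pix(c,[494,257.5,120]))
E
```

```text
lens [491.4 256.  120. ] spout [411.6 286.6 136.3] belly [394.9 233.5 119.3] [395.8 234.1 163.7]
[[414.8  89.8]]
```

View pics/z4.png

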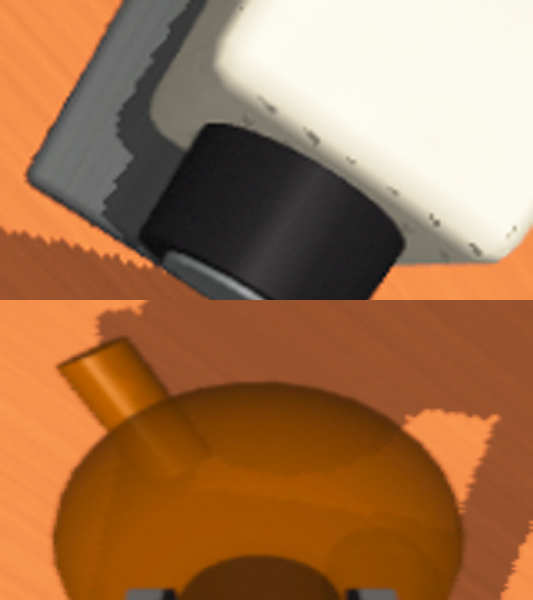

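Emit:
drive_tool([
  {"x":0,"y":0,"z":0,"ax":0,"ay":0,"az":1.3,"hand":0},
  {"x":0,"y":0,"z":0,"ax":0,"ay":0,"az":2.6,"hand":0},
  {"x":0,"y":0,"z":0,"ax":0,"ay":0,"az":3.9,"hand":0},
  {"x":0,"y":0,"z":0,"ax":0,"ay":0,"az":5.2,"hand":0},
  {"x":0,"y":0,"z":0,"ax":0,"ay":0,"az":6.5,"hand":0},
  {"x":0,"y":0,"z":0,"ax":0,"ay":0,"az":7.7,"hand":0},
  {"x":0,"y":0,"z":0,"ax":0,"ay":0,"az":8.9,"hand":0},
  {"x":0,"y":0,"z":0,"ax":0,"ay":0,"az":9.9,"hand":0},
])

```text
clock: 6.6
eef_pos: [396.0, 234.2, 163.9]
tcp_rot: [3.141, 0.0, -0.257]
contact_force: [-0.2, -0.2, -3.6]
opening: 0.293
grasp_force: 69.1
```

Emit:
drive_tool([
  {"x":0,"y":0,"z":0,"ax":0,"ay":0,"az":0,"hand":0},
  {"x":0,"y":0,"z":0,"ax":0,"ay":0,"az":0,"hand":0},
  {"x":0,"y":0,"z":0,"ax":0,"ay":0,"az":0,"hand":0},
  {"x":0,"y":0,"z":0,"ax":0,"ay":0,"az":0,"hand":0},
  {"x":0,"y":0,"z":0,"ax":0,"ay":0,"az":0,"hand":0},
  {"x":0,"y":0,"z":0,"ax":0,"ay":0,"az":0,"hand":0},
  {"x":0,"y":0,"z":0,"ax":0,"ay":0,"az":0,"hand":0},
])

```text
clock: 7.3
eef_pos: [396.2, 234.3, 164.3]
tcp_rot: [3.142, 0.0, -0.256]
contact_force: [-0.3, 0.5, -4.1]
opening: 0.287
grasp_force: 69.1
```

```bash
python3 - <<'E'
from h import *
c=imaging.camera_info("wrist");s=monitor.sense();np.set_printoptions(precision=3,suppress=True)
i=imaging.grab_frame("wrist")[:,:,::-1]; cv2.imwrite("pics/w5.png",i)
print(s["eef_pos"],s["tcp_rot"],s["contact_force"])
# amber mask in spout zone
print("pred spout tip / lens",pix(c,[[395.7+56*np.cos(.234),234+56*np.sin(.234),136.3],[493,257,120]]))
E
```

```text
[396.219 234.317 164.279] [ 3.142  0.    -0.256] [-0.307  0.525 -4.08 ]
pred spout tip / lens [[276.862 158.22 ]
 [242.431  86.217]]
```

View pics/w5.png

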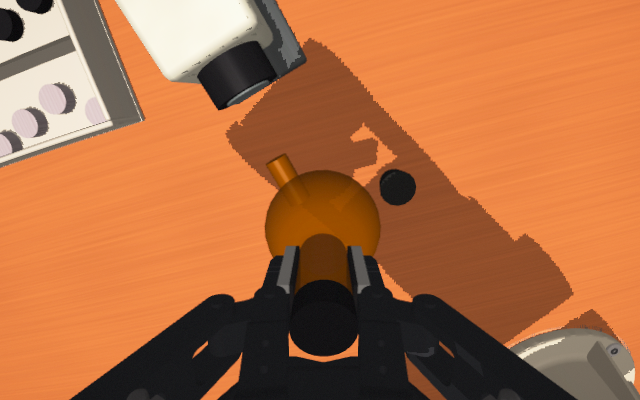

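Emit:
drive_tool([
  {"x":0,"y":0,"z":0,"ax":0,"ay":0,"az":-0.7,"hand":0},
  {"x":0,"y":0,"z":0,"ax":0,"ay":0,"az":-1.7,"hand":0},
  {"x":0,"y":0,"z":0,"ax":0,"ay":0,"az":-2.7,"hand":0},
  {"x":0,"y":0,"z":0,"ax":0,"ay":0,"az":-3.7,"hand":0},
  {"x":0,"y":0,"z":0,"ax":0,"ay":0,"az":-4.7,"hand":0},
  {"x":0,"y":0,"z":0,"ax":0,"ay":0,"az":-5.7,"hand":0},
  {"x":0,"y":0,"z":0,"ax":0,"ay":0,"az":-6.7,"hand":0},
  {"x":0,"y":0,"z":0,"ax":0,"ay":0,"az":-7.7,"hand":0},
])

```text
clock: 8.15
eef_pos: [396.2, 234.3, 164.3]
tcp_rot: [-3.142, -0.0, 0.554]
contact_force: [-0.8, 0.1, -4.1]
opening: 0.288
grasp_force: 69.1
```

Emit:
drive_tool([
  {"x":0,"y":0,"z":0,"ax":0,"ay":0,"az":-1.0,"hand":0},
  {"x":0,"y":0,"z":0,"ax":0,"ay":0,"az":-2.0,"hand":0},
  {"x":0,"y":0,"z":0,"ax":0,"ay":0,"az":-3.0,"hand":0},
  {"x":0,"y":0,"z":0,"ax":0,"ay":0,"az":-4.0,"hand":0},
  {"x":0,"y":0,"z":0,"ax":0,"ay":0,"az":-5.0,"hand":0},
  {"x":0,"y":0,"z":0,"ax":0,"ay":0,"az":-6.0,"hand":0},
  {"x":0,"y":0,"z":0,"ax":0,"ay":0,"az":-6.8,"hand":0},
  {"x":0,"y":0,"z":0,"ax":0,"ay":0,"az":-7.3,"hand":0},
])

```text
clock: 8.95
eef_pos: [396.3, 234.3, 164.3]
tcp_rot: [3.142, -0.0, 1.318]
contact_force: [-0.5, 0.4, -3.6]
opening: 0.286
grasp_force: 69.1
```

Emit:
drive_tool([
  {"x":0,"y":0,"z":0,"ax":0,"ay":0,"az":0,"hand":0},
  {"x":0,"y":0,"z":0,"ax":0,"ay":0,"az":0,"hand":0},
  {"x":0,"y":0,"z":0,"ax":0,"ay":0,"az":0,"hand":0},
  {"x":0,"y":0,"z":0,"ax":0,"ay":0,"az":0,"hand":0},
  {"x":0,"y":0,"z":0,"ax":0,"ay":0,"az":0,"hand":0},
  {"x":0,"y":0,"z":0,"ax":0,"ay":0,"az":0,"hand":0},
  {"x":0,"y":0,"z":0,"ax":0,"ay":0,"az":0,"hand":0},
])

```text
clock: 9.65
eef_pos: [396.2, 234.3, 164.3]
tcp_rot: [3.142, 0.0, 1.314]
contact_force: [-0.2, 0.7, -3.6]
opening: 0.288
grasp_force: 69.1
```

Emit:
drive_tool([
  {"x":0,"y":0,"z":0,"ax":0,"ay":0,"az":-0.7,"hand":0},
  {"x":0,"y":0,"z":0,"ax":0,"ay":0,"az":-1.7,"hand":0},
  {"x":0,"y":0,"z":0,"ax":0,"ay":0,"az":-2.7,"hand":0},
  {"x":0,"y":0,"z":0,"ax":0,"ay":0,"az":-3.7,"hand":0},
  {"x":0,"y":0,"z":0,"ax":0,"ay":0,"az":-4.7,"hand":0},
  {"x":0,"y":0,"z":0,"ax":0,"ay":0,"az":-5.7,"hand":0},
  {"x":0,"y":0,"z":0,"ax":0,"ay":0,"az":-6.7,"hand":0},
  {"x":0,"y":0,"z":0,"ax":0,"ay":0,"az":-7.7,"hand":0},
])

```text
clock: 10.45
eef_pos: [396.2, 234.3, 164.3]
tcp_rot: [-3.142, 0.0, 2.125]
contact_force: [-0.5, 0.1, -4.2]
opening: 0.285
grasp_force: 69.1
```

Emit:
drive_tool([
  {"x":0,"y":0,"z":0,"ax":0,"ay":0,"az":-1.0,"hand":0},
  {"x":0,"y":0,"z":0,"ax":0,"ay":0,"az":-2.0,"hand":0},
  {"x":0,"y":0,"z":0,"ax":0,"ay":0,"az":-3.0,"hand":0},
  {"x":0,"y":0,"z":0,"ax":0,"ay":0,"az":-4.0,"hand":0},
  {"x":0,"y":0,"z":0,"ax":0,"ay":0,"az":-5.0,"hand":0},
  {"x":0,"y":0,"z":0,"ax":0,"ay":0,"az":-6.0,"hand":0},
  {"x":0,"y":0,"z":0,"ax":0,"ay":0,"az":-6.8,"hand":0},
  {"x":0,"y":0,"z":0,"ax":0,"ay":0,"az":-7.3,"hand":0},
])

```text
clock: 11.25
eef_pos: [396.3, 234.3, 164.3]
tcp_rot: [3.142, 0.0, 2.888]
contact_force: [-0.1, -0.2, -3.4]
opening: 0.291
grasp_force: 69.1
```

Emit:
drive_tool([
  {"x":0,"y":0,"z":0,"ax":0,"ay":0,"az":0,"hand":0},
  {"x":0,"y":0,"z":0,"ax":0,"ay":0,"az":0,"hand":0},
  {"x":0,"y":0,"z":0,"ax":0,"ay":0,"az":0,"hand":0},
  {"x":0,"y":0,"z":0,"ax":0,"ay":0,"az":0,"hand":0},
  {"x":0,"y":0,"z":0,"ax":0,"ay":0,"az":0,"hand":0},
  {"x":0,"y":0,"z":0,"ax":0,"ay":0,"az":0,"hand":0},
  {"x":0,"y":0,"z":0,"ax":0,"ay":0,"az":0,"hand":0},
])

```text
clock: 11.95
eef_pos: [396.2, 234.3, 164.3]
tcp_rot: [3.142, 0.0, 2.885]
contact_force: [0.6, -0.7, -3.6]
opening: 0.287
grasp_force: 69.1
```

```bash
python3 - <<'E'
from h import *
c=imaging.camera_info("wrist");s=monitor.sense();np.set_printoptions(precision=3,suppress=True)
i=imaging.grab_frame("wrist")[:,:,::-1]; cv2.imwrite("pics/w6.png",i)
print(s["clock"],s["eef_pos"],s["tcp_rot"],s["contact_force"],s["qpos"])
# spout tip same image place as before?
a=cv2.imread("pics/w5.png")[150:165,262:292].astype(int);b=i[150:165,262:292].astype(int);print(abs(a-b).mean(),[ (k,abs(cv2.imread("pics/w5.png")[150:165,262:292].astype(int)-i[150:165,262+k:292+k]).mean().round(1)) for k in(-4,-2,2,4)])
# move to above cradle (640.5,-256)
e=s["eef_pos"];y=s["tcp_rot"][2]; d=np.array([642,-256.5])-e[:2]
print("tool dx,dy units",(d@[np.cos(y),np.sin(y)])/50,(d@[np.sin(y),-np.cos(y)])/50)
E
```

```text
11.95 [396.242 234.307 164.298] [3.142 0.    2.885] [ 0.573 -0.656 -3.631] [ 0.531  0.181  2.04  -0.     0.92  -0.783]
7.455555555555556 [(-4, np.float64(15.8)), (-2, np.float64(11.6)), (2, np.float64(12.3)), (4, np.float64(18.9))]
tool dx,dy units -7.245591824383898 -8.247239249795332
```

Emit:
drive_tool([
  {"x":-0.1,"y":-0.3,"z":-0.2,"ax":0,"ay":0,"az":0,"hand":0},
  {"x":-0.4,"y":-0.8,"z":-0.4,"ax":0,"ay":0,"az":0,"hand":0},
  {"x":-0.8,"y":-1.4,"z":-0.6,"ax":0,"ay":0,"az":0,"hand":0},
  {"x":-1.2,"y":-2.05,"z":-0.8,"ax":0,"ay":0,"az":0,"hand":0},
  {"x":-1.6,"y":-2.7,"z":-0.9,"ax":0,"ay":0,"az":0,"hand":0},
  {"x":-2.0,"y":-3.35,"z":-0.9,"ax":0,"ay":0,"az":0,"hand":0},
  {"x":-2.4,"y":-4.0,"z":-0.9,"ax":0,"ay":0,"az":0,"hand":0},
  {"x":-2.8,"y":-4.65,"z":-0.9,"ax":0,"ay":0,"az":0,"hand":0},
])

```text
clock: 12.8
eef_pos: [472.9, -27.7, 209.5]
tcp_rot: [3.141, 0.0, 2.885]
contact_force: [0.8, -0.4, -3.1]
opening: 0.287
grasp_force: 69.4
```

Emit:
drive_tool([
  {"x":-0.4,"y":-0.65,"z":0,"ax":0,"ay":0,"az":0,"hand":0},
  {"x":-0.8,"y":-1.3,"z":0,"ax":0,"ay":0,"az":0,"hand":0},
  {"x":-1.2,"y":-1.95,"z":0,"ax":0,"ay":0,"az":0,"hand":0},
  {"x":-1.6,"y":-2.5,"z":0,"ax":0,"ay":0,"az":0,"hand":0},
  {"x":-1.9,"y":-3.0,"z":0,"ax":0,"ay":0,"az":0,"hand":0},
  {"x":-2.1,"y":-3.4,"z":0,"ax":0,"ay":0,"az":0,"hand":0},
  {"x":-2.2,"y":-3.6,"z":0,"ax":0,"ay":0,"az":0,"hand":0},
  {"x":-2.2,"y":-3.6,"z":0,"ax":0,"ay":0,"az":0,"hand":0},
])

```text
clock: 13.6
eef_pos: [533.4, -229.0, 209.0]
tcp_rot: [-3.142, -0.0, 2.884]
contact_force: [-0.4, 0.8, -3.6]
opening: 0.29
grasp_force: 69.4
```

```bash
python3 - <<'E'
from h import *
s=monitor.sense();c=imaging.camera_info("wrist");np.set_printoptions(precision=3,suppress=True)
i=imaging.grab_frame("wrist")[:,:,::-1]; cv2.imwrite("pics/w7.png",i);np.savez("w7.npz",**c)
print(s["clock"],s["eef_pos"],s["tcp_rot"],s["contact_force"])
a=np.linspace(0,6.283,48,endpoint=False)
j=i.copy()
for R,z in((47,92),(33,92),(58,70)):
    p=pix(c,np.c_[642+R*np.cos(a),-256.5+R*np.sin(a),0*a+z])
    for u in p: cv2.circle(j,tuple(int(round(v)) for v in u),1,(0,255,0),-1)
cv2.imwrite("pics/w7o.png",j)
E
```

```text
13.6 [ 533.401 -229.005  209.003] [-3.142 -0.     2.884] [-0.422  0.751 -3.594]
```

View pics/w7o.png

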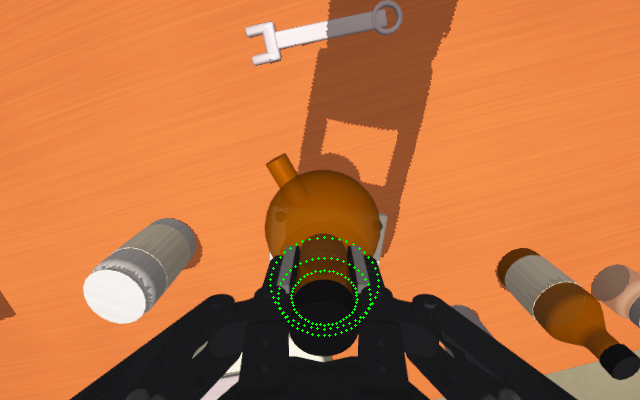

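```bash
cat > fit.py <<'E'
from h import *
from scipy.optimize import minimize
a=np.linspace(0,2*np.pi,60,endpoint=False)
def hull(c,P): return cv2.convexHull(pix(c,P).astype(np.float32))
def model(c,p,shape,S=4):
    x,y,t=p[0],p[1],p[2]*.01; R=np.array([[np.cos(t),-np.sin(t)],[np.sin(t),np.cos(t)]])
    m=np.zeros(shape,np.uint8)
    sq=np.array([[-70,-70],[70,-70],[70,70],[-70,70]])@R.T
    ci=np.c_[np.cos(a),np.sin(a)]
    for q,z0,z1 in((sq,0,12),(58*ci,12,70),(47*ci,70,92)):
        P=np.vstack([np.c_[q+[x,y],np.full(len(q),z)] for z in(z0,z1)])
        h=hull(c,P); cv2.fillConvexPoly(m,np.round((h*S+(S-1)/2)*16).astype(np.int32),1,shift=4)
    return m
res=[]
for n in("top","scene"):
    c=INFO[n]; i=cv2.imread(f"pics/{n}0.png"); S=4
    I=cv2.resize(i,None,fx=S,fy=S,interpolation=cv2.INTER_LINEAR); hsv=cv2.cvtColor(I,cv2.COLOR_BGR2HSV)
    m=(hsv[:,:,1]<115).astype(np.uint8); _,l,st,_=cv2.connectedComponentsWithStats(m)
    u=pix(c,[645,-257,60])[0]*S; M=model(c,[645,-257,20],m.shape)
    k=np.bincount(l[(M>0)&(m>0)]).argmax(); obj=(l==k).astype(np.uint8)
    cn,_=cv2.findContours(obj,0,1); cv2.drawContours(obj,cn,-1,1,-1)
    f=lambda p:float((model(c,p,m.shape)!=obj).sum())/obj.sum()
    b=min((minimize(f,[645,-257,t],method="Nelder-Mead",options=dict(initial_simplex=[[645,-257,t],[653,-257,t],[645,-249,t],[645,-257,t+10]])) for t in(-40,-20,20,40)),key=lambda r:r.fun)
    print(n,b.x,b.fun,st[k])
E
python3 fit.py
```

```text
top [ 648.29372858 -258.13592905  -35.53593567] 0.015578418191383643 [ 1398   640   232   231 34214]
scene [ 648.34292193 -257.79696943  -33.69915854] 0.7588690435475369 [   243    779    883    606 248533]
```

```bash
sed -i 's/    u=pix.*M=model/    M=model/; s/; _,l,st,_=cv2/; m=m*cv2.dilate(model(c,[646,-257,-35],m.shape),np.ones((29,29),np.uint8)); m=cv2.morphologyEx(m,cv2.MORPH_OPEN,np.ones((5,5),np.uint8)); _,l,st,_=cv2/' fit.py; python3 fit.py
cat > fl.py <<'E'
from h import *
# flask bias check: amber belly mask in clean images -> centre vs sphere
for n,u in(("top",(290,231)),("scene",(366,205))):
    c=INFO[n]; i=cv2.imread(f"pics/{n}0.png"); x,y=u
    m=(i[:,:,2]<130)&(i[:,:,2]>30); m=m.astype(np.uint8); m[:y-25]=0;m[y+25:]=0;m[:,:x-25]=0;m[:,x+25:]=0
    m=cv2.morphologyEx(m,cv2.MORPH_OPEN,cv2.getStructuringElement(2,(13,13)))
    cn=max(cv2.findContours(m,0,1)[0],key=len); (cx,cy),r=cv2.minEnclosingCircle(cn); print(n,cx,cy,r,onz(c,(cx,cy),31))
E
python3 fl.py
```

```text
top [ 648.29372858 -258.13592905  -35.53593567] 0.015549644871832344 [ 1398   640   232   231 34213]
scene [ 648.49393632 -257.83642099  -33.69851726] 0.04865817079557538 [  768   779   358   305 63011]
top 290.0 230.8157958984375 13.335147857666016 [515.22275227  11.34316946  31.        ]
scene 365.0 205.56410217285156 19.66616439819336 [520.05436175  12.74031905  31.        ]
```

Emit:
drive_tool([
  {"x":-0.4,"y":0,"z":0,"ax":0,"ay":0,"az":0,"hand":0},
  {"x":-0.9,"y":0.02,"z":0,"ax":0,"ay":0,"az":0,"hand":0},
  {"x":-1.4,"y":0.03,"z":0,"ax":0,"ay":0,"az":0,"hand":0},
  {"x":-1.9,"y":0.04,"z":0,"ax":0,"ay":0,"az":0,"hand":0},
  {"x":-2.2,"y":0.045,"z":0,"ax":0,"ay":0,"az":0,"hand":0},
  {"x":-2.354,"y":0.045,"z":0,"ax":0,"ay":0,"az":0,"hand":0},
  {"x":-2.354,"y":0.045,"z":0,"ax":0,"ay":0,"az":0,"hand":0},
  {"x":-2.354,"y":0.045,"z":0,"ax":0,"ay":0,"az":0,"hand":0},
], grip_force=80)

```text
clock: 14.45
eef_pos: [647.0, -254.9, 209.0]
tcp_rot: [3.141, -0.001, 2.886]
contact_force: [-0.4, -0.2, -3.5]
opening: 0.284
grasp_force: 78.5
```

Emit:
drive_tool([
  {"x":0,"y":0,"z":0.2,"ax":0,"ay":0,"az":0,"hand":0},
  {"x":0,"y":0,"z":0.4,"ax":0,"ay":0,"az":0,"hand":0},
  {"x":0,"y":0,"z":0.6,"ax":0,"ay":0,"az":0,"hand":0},
  {"x":0,"y":0,"z":0.75,"ax":0,"ay":0,"az":0,"hand":0},
  {"x":0,"y":0,"z":0.85,"ax":0,"ay":0,"az":0,"hand":0},
  {"x":0,"y":0,"z":0.9,"ax":0,"ay":0,"az":0,"hand":0},
  {"x":0,"y":0,"z":0.9,"ax":0,"ay":0,"az":0,"hand":0},
])

```text
clock: 15.15
eef_pos: [647.7, -255.8, 163.8]
tcp_rot: [3.142, -0.001, 2.885]
contact_force: [-0.1, -0.7, -3.0]
opening: 0.286
grasp_force: 78.5
```

Emit:
drive_tool([
  {"x":0,"y":0,"z":0.04,"ax":0,"ay":0,"az":0,"hand":0},
  {"x":0,"y":0,"z":0.08,"ax":0,"ay":0,"az":0,"hand":0},
  {"x":0,"y":0,"z":0.12,"ax":0,"ay":0,"az":0,"hand":0},
  {"x":0,"y":0,"z":0.12,"ax":0,"ay":0,"az":0,"hand":0},
  {"x":0,"y":0,"z":0.12,"ax":0,"ay":0,"az":0,"hand":0},
])

```text
clock: 15.65
eef_pos: [647.8, -255.8, 158.3]
tcp_rot: [3.142, -0.0, 2.885]
contact_force: [-0.7, 1.3, -3.5]
opening: 0.287
grasp_force: 78.4
```

Emit:
drive_tool([
  {"x":0,"y":0,"z":0.03,"ax":0,"ay":0,"az":0,"hand":0},
  {"x":0,"y":0,"z":0.06,"ax":0,"ay":0,"az":0,"hand":0},
  {"x":0,"y":0,"z":0.08,"ax":0,"ay":0,"az":0,"hand":0},
  {"x":0,"y":0,"z":0.08,"ax":0,"ay":0,"az":0,"hand":0},
  {"x":0,"y":0,"z":0.08,"ax":0,"ay":0,"az":0,"hand":0},
])

```text
clock: 16.15
eef_pos: [647.9, -256.2, 154.6]
tcp_rot: [-3.141, 0.0, 2.885]
contact_force: [-1.7, -2.4, 0.2]
opening: 0.287
grasp_force: 79.0
```

Emit:
drive_tool([
  {"x":0.01,"y":-0.02,"z":0.05,"ax":0,"ay":0,"az":0,"hand":0},
  {"x":0.01,"y":-0.02,"z":0.1,"ax":0,"ay":0,"az":0,"hand":0},
  {"x":0.01,"y":-0.02,"z":0.15,"ax":0,"ay":0,"az":0,"hand":0},
  {"x":0.01,"y":-0.02,"z":0.2,"ax":0,"ay":0,"az":0,"hand":0},
  {"x":0.01,"y":-0.02,"z":0.2,"ax":0,"ay":0,"az":0,"hand":0},
  {"x":0.01,"y":-0.02,"z":0.2,"ax":0,"ay":0,"az":0,"hand":0},
])

```text
clock: 16.75
eef_pos: [647.3, -256.9, 144.5]
tcp_rot: [-3.141, 0.001, 2.885]
contact_force: [-1.2, -3.6, 4.2]
opening: 0.285
grasp_force: 79.6
```

Emit:
drive_tool([
  {"x":0,"y":0,"z":0.05,"ax":0,"ay":0,"az":0,"hand":0},
  {"x":0,"y":0,"z":0.1,"ax":0,"ay":0,"az":0,"hand":0},
  {"x":0,"y":0,"z":0.15,"ax":0,"ay":0,"az":0,"hand":0},
  {"x":0,"y":0,"z":0.2,"ax":0,"ay":0,"az":0,"hand":0},
  {"x":0,"y":0,"z":0.2,"ax":0,"ay":0,"az":0,"hand":0},
  {"x":0,"y":0,"z":0.2,"ax":0,"ay":0,"az":0,"hand":0},
])

```text
clock: 17.35
eef_pos: [647.4, -257.0, 135.1]
tcp_rot: [-3.141, 0.001, 2.885]
contact_force: [-1.7, -4.2, 8.6]
opening: 0.283
grasp_force: 80.0
```

```bash
cat > av.py <<'E'
from h import *
F=[]
for k in range(10):
    imaging.grab_frame("wrist"); s=monitor.sense(); F.append([*s["eef_pos"],*s["contact_force"],s["clock"]])
np.set_printoptions(precision=2,suppress=True);print(np.mean(F,0),np.std(F,0))
E
python3 av.py
```

```text
[ 647.4  -256.98  135.16   -2.15   -4.01    8.37   17.63] [0.02 0.01 0.03 0.8  0.48 0.54 0.14]
```

Emit:
drive_tool([
  {"x":0.005,"y":-0.015,"z":0,"ax":0,"ay":0,"az":0,"hand":0},
  {"x":0.01,"y":-0.03,"z":0,"ax":0,"ay":0,"az":0,"hand":0},
  {"x":0.01,"y":-0.03,"z":0,"ax":0,"ay":0,"az":0,"hand":0},
])

```text
clock: 18.15
eef_pos: [647.1, -257.3, 135.2]
tcp_rot: [3.14, 0.002, 2.885]
contact_force: [-0.1, 0.8, 8.3]
opening: 0.289
grasp_force: 79.8
```

```bash
python3 av.py; python3 - <<'E'
from h import *
for n in("scene","top"): cv2.imwrite(f"pics/{n}8.png",imaging.grab_frame(n)[:,:,::-1])
c=INFO["scene"]; j=cv2.imread("pics/scene8.png"); i=cv2.imread("pics/scene0.png")
# column profile along the near side of ring/housing: gray values in radial line toward the camera
o=-c["R"].T@c["t"]; d=o[:2]-[648,-257.5]; 
for ang in(-.6,-.3,0,.3,.6):
    t=np.arctan2(d[1],d[0])+ang
    u=pix(c,[[648+R*np.cos(t),-257.5+R*np.sin(t),z] for R,z in((33,92),(47,92),(33,70),(47,70),(49,70),(58,70),(58,12))])
    print(ang,u.round(1).tolist())
    a=u[0];b=u[6];n=int(np.hypot(*(b-a)))+1
    P=np.linspace(a,b,n).astype(np.float32)
    for im in(i,j): print("  ",cv2.remap(im,P[None,:,0],P[None,:,1],1)[0].mean(1).astype(int).tolist())
E
```

```text
[ 647.17 -257.32  135.26   -0.24   -0.07    8.24   18.43] [0.01 0.02 0.02 0.44 0.56 0.55 0.14]
-0.6 [[226.6, 221.5], [223.6, 226.7], [228.1, 227.8], [225.2, 232.9], [224.8, 233.6], [222.8, 237.0], [226.8, 252.2]]
   [92, 83, 79, 78, 78, 72, 63, 65, 84, 101, 109, 121, 138, 158, 169, 165, 139, 106, 91, 90, 90, 90, 91, 90, 90, 91, 89, 89, 90, 95, 101]
   [60, 59, 56, 55, 55, 54, 53, 54, 54, 52, 52, 56, 68, 86, 98, 103, 100, 97, 97, 95, 96, 95, 95, 96, 94, 94, 93, 94, 96, 102, 109]
-0.3 [[231.2, 222.2], [230.2, 227.7], [232.6, 228.4], [231.7, 233.9], [231.5, 234.7], [230.9, 238.2], [234.5, 253.4]]
   [89, 82, 79, 79, 77, 70, 61, 63, 84, 117, 138, 133, 132, 150, 168, 164, 141, 111, 92, 90, 91, 90, 90, 90, 90, 90, 90, 91, 92, 94, 97, 102]
   [58, 57, 55, 54, 54, 53, 53, 52, 53, 54, 53, 55, 65, 85, 98, 101, 100, 97, 96, 96, 95, 96, 96, 95, 94, 94, 95, 96, 97, 99, 104, 109]
0 [[236.0, 221.7], [237.1, 227.0], [237.3, 228.0], [238.4, 233.2], [238.6, 234.0], [239.3, 237.4], [242.5, 252.6]]
   [91, 86, 81, 81, 80, 71, 62, 73, 92, 111, 127, 129, 131, 149, 166, 165, 141, 109, 92, 90, 89, 89, 89, 8
[... 249 characters left out ...]
231.6], [247.3, 234.6], [250.0, 249.8]]
   [90, 85, 81, 81, 80, 73, 64, 75, 99, 115, 125, 124, 127, 145, 164, 165, 142, 109, 91, 88, 89, 89, 89, 88, 88, 88, 88, 87, 86, 87, 91, 100]
   [59, 56, 56, 53, 52, 50, 51, 52, 54, 54, 52, 52, 63, 81, 94, 98, 96, 94, 93, 92, 92, 92, 91, 92, 93, 93, 93, 91, 91, 92, 96, 102]
0.6 [[244.5, 217.7], [249.2, 221.2], [245.6, 224.0], [250.2, 227.4], [250.9, 227.9], [253.9, 230.2], [256.4, 245.5]]
   [119, 98, 84, 81, 80, 75, 64, 62, 79, 104, 118, 119, 124, 146, 167, 166, 143, 110, 89, 84, 86, 85, 85, 85, 84, 84, 84, 83, 84, 91, 117]
   [57, 55, 54, 51, 50, 51, 51, 51, 53, 54, 52, 51, 63, 84, 97, 100, 97, 93, 90, 89, 89, 89, 90, 88, 89, 88, 89, 88, 89, 95, 104]
```

Emit:
drive_tool([
  {"x":0,"y":0,"z":-0.06,"ax":0,"ay":0,"az":0,"hand":0},
  {"x":0,"y":0,"z":-0.12,"ax":0,"ay":0,"az":0,"hand":0},
  {"x":0,"y":0,"z":-0.18,"ax":0,"ay":0,"az":0,"hand":0},
  {"x":0,"y":0,"z":-0.24,"ax":0,"ay":0,"az":0,"hand":0},
  {"x":0,"y":0,"z":-0.24,"ax":0,"ay":0,"az":0,"hand":0},
  {"x":0,"y":0,"z":-0.24,"ax":0,"ay":0,"az":0,"hand":0},
])

```text
clock: 19.35
eef_pos: [646.8, -257.4, 146.4]
tcp_rot: [3.141, 0.001, 2.885]
contact_force: [3.5, 1.7, 3.4]
opening: 0.285
grasp_force: 79.2
```

```bash
python3 av.py
```

```text
[ 646.73 -257.48  146.25    4.09    2.87    3.89   19.62] [0.02 0.03 0.02 0.4  0.53 0.33 0.14]
```

Emit:
drive_tool([
  {"x":0,"y":0,"z":-0.04,"ax":0,"ay":0,"az":0,"hand":0},
  {"x":0,"y":0,"z":-0.08,"ax":0,"ay":0,"az":0,"hand":0},
  {"x":0,"y":0,"z":-0.08,"ax":0,"ay":0,"az":0,"hand":0},
])

```text
clock: 20.15
eef_pos: [646.7, -257.5, 150.3]
tcp_rot: [3.141, 0.001, 2.885]
contact_force: [4.4, 2.3, 2.3]
opening: 0.288
grasp_force: 78.9
```

```bash
python3 av.py
```

```text
[ 646.64 -257.5   150.06    4.85    3.15    1.93   20.43] [0.01 0.02 0.04 0.56 0.37 0.73 0.14]
```

Emit:
drive_tool([
  {"x":0,"y":0,"z":-0.02,"ax":0,"ay":0,"az":0,"hand":0},
  {"x":0,"y":0,"z":-0.04,"ax":0,"ay":0,"az":0,"hand":0},
  {"x":0,"y":0,"z":-0.04,"ax":0,"ay":0,"az":0,"hand":0},
])

```text
clock: 20.95
eef_pos: [646.6, -257.5, 152.0]
tcp_rot: [3.141, 0.0, 2.885]
contact_force: [4.9, 3.0, 1.2]
opening: 0.286
grasp_force: 78.9
```

```bash
python3 av.py
```

```text
[ 646.59 -257.5   151.91    4.7     2.87    1.58   21.23] [0.01 0.01 0.02 0.53 0.41 0.51 0.14]
```

Emit:
drive_tool([
  {"x":-0.004,"y":0.01,"z":-0.02,"ax":0,"ay":0,"az":0,"hand":0},
  {"x":-0.008,"y":0.01,"z":-0.02,"ax":0,"ay":0,"az":0,"hand":0},
  {"x":-0.008,"y":0.01,"z":-0.02,"ax":0,"ay":0,"az":0,"hand":0},
])

```text
clock: 21.75
eef_pos: [646.7, -257.4, 153.0]
tcp_rot: [3.141, -0.0, 2.885]
contact_force: [3.8, 0.8, 1.5]
opening: 0.283
grasp_force: 78.9
```

```bash
python3 av.py
```

```text
[ 646.71 -257.46  153.18    3.93    2.5     0.78   22.02] [0.01 0.01 0.06 0.58 0.48 0.55 0.14]
```

Emit:
drive_tool([
  {"x":0,"y":0,"z":-0.02,"ax":0,"ay":0,"az":0,"hand":0},
  {"x":0,"y":0,"z":-0.02,"ax":0,"ay":0,"az":0,"hand":0},
])

```text
clock: 22.45
eef_pos: [646.6, -257.5, 154.1]
tcp_rot: [3.141, -0.0, 2.885]
contact_force: [3.6, 2.1, -0.5]
opening: 0.284
grasp_force: 78.7
```

```bash
python3 av.py
```

```text
[ 646.6  -257.51  154.11    3.55    2.77   -1.42   22.73] [0.01 0.02 0.02 0.25 0.35 0.41 0.14]
```

Emit:
drive_tool([
  {"x":0,"y":0,"z":-0.02,"ax":0,"ay":0,"az":0,"hand":0},
  {"x":0,"y":0,"z":-0.02,"ax":0,"ay":0,"az":0,"hand":0},
])

```text
clock: 23.15
eef_pos: [646.4, -257.8, 155.2]
tcp_rot: [-3.141, -0.001, 2.885]
contact_force: [2.7, 1.9, -1.9]
opening: 0.288
grasp_force: 78.7
```

```bash
python3 av.py
```

```text
[ 646.46 -257.7   155.2     1.95    1.16   -2.62   23.43] [0.05 0.03 0.02 0.53 0.64 0.56 0.14]
```

Emit:
drive_tool([
  {"x":-0.004,"y":0.005,"z":0.07,"ax":0,"ay":0,"az":0,"hand":0},
  {"x":-0.004,"y":0.005,"z":0.15,"ax":0,"ay":0,"az":0,"hand":0},
  {"x":-0.004,"y":0.005,"z":0.23,"ax":0,"ay":0,"az":0,"hand":0},
  {"x":-0.004,"y":0.005,"z":0.31,"ax":0,"ay":0,"az":0,"hand":0},
  {"x":-0.004,"y":0.005,"z":0.38,"ax":0,"ay":0,"az":0,"hand":0},
  {"x":-0.004,"y":0.005,"z":0.43,"ax":0,"ay":0,"az":0,"hand":0},
  {"x":-0.004,"y":0.005,"z":0.45,"ax":0,"ay":0,"az":0,"hand":0},
  {"x":-0.004,"y":0.005,"z":0.45,"ax":0,"ay":0,"az":0,"hand":0},
])

```text
clock: 24.45
eef_pos: [647.3, -257.5, 133.4]
tcp_rot: [-3.141, 0.001, 2.885]
contact_force: [-1.6, 2.5, 8.3]
opening: 0.284
grasp_force: 79.9
```

```bash
python3 av.py; python3 - <<'E'
from h import *
i=imaging.grab_frame("scene")[:,:,::-1]; cv2.imwrite("pics/scene9.png",i); c=INFO["scene"]
o=-c["R"].T@c["t"]; d=o[:2]-[648,-257.5]
# radial profiles at z=70 from R=36 to 66, per mm step of 1.5
for ang in np.arange(-2.4,2.5,.3):
    t=np.arctan2(d[1],d[0])+ang
    P=pix(c,[[648+R*np.cos(t),-257.5+R*np.sin(t),70] for R in np.arange(36,68,2)]).astype(np.float32)
    print(round(ang,1),cv2.remap(i,P[None,:,0],P[None,:,1],1)[0].mean(1).astype(int).tolist())
E
```

```text
[ 647.27 -257.5   133.58   -1.39    2.45    8.9    24.73] [0.01 0.01 0.03 0.44 0.61 0.41 0.14]
-2.4 [72, 71, 70, 70, 69, 71, 85, 107, 137, 154, 158, 149, 140, 135, 133, 133]
-2.1 [63, 62, 60, 57, 59, 69, 82, 93, 99, 107, 118, 128, 134, 135, 135, 135]
-1.8 [55, 54, 53, 53, 57, 66, 79, 91, 99, 109, 122, 133, 135, 134, 135, 134]
-1.5 [53, 53, 53, 54, 57, 65, 78, 90, 96, 98, 108, 122, 131, 134, 134, 134]
-1.2 [54, 53, 53, 53, 53, 60, 74, 89, 96, 98, 103, 128, 170, 199, 207, 209]
-0.9 [53, 53, 55, 54, 55, 57, 70, 85, 97, 101, 101, 97, 93, 91, 89, 92]
-0.6 [52, 53, 53, 52, 53, 57, 66, 81, 93, 99, 100, 99, 97, 95, 94, 93]
-0.3 [52, 53, 54, 53, 52, 57, 67, 82, 94, 100, 101, 99, 97, 95, 95, 95]
-0.0 [53, 53, 53, 53, 53, 56, 65, 78, 91, 98, 101, 100, 98, 95, 94, 94]
0.3 [53, 52, 52, 52, 53, 55, 64, 79, 90, 97, 99, 97, 95, 93, 92, 91]
0.6 [53, 53, 54, 52, 52, 54, 64, 78, 91, 97, 97, 95, 91, 87, 86, 86]
0.9 [57, 63, 71, 76, 73, 75, 98, 136, 168, 181, 172, 142, 107, 84, 83, 101]
1.2 [63, 75, 83, 82, 79, 79, 103, 142, 170, 178, 165, 138, 114, 110, 114, 112]
1.5 [60, 72, 81, 82, 80, 84, 114, 151, 175, 179, 161, 127, 93, 76, 75, 76]
1.8 [53, 58, 70, 76, 81, 96, 125, 160, 179, 175, 155, 123, 90, 76, 74, 75]
2.1 [62, 60, 60, 61, 71, 95, 129, 160, 177, 176, 164, 146, 130, 121, 120, 121]
2.4 [70, 70, 70, 68, 67, 70, 79, 104, 133, 154, 156, 150, 140, 136, 134, 133]
```

Emit:
drive_tool([
  {"x":0,"y":0,"z":0.025,"ax":0,"ay":0,"az":0,"hand":0},
  {"x":0,"y":0,"z":0.05,"ax":0,"ay":0,"az":0,"hand":0},
  {"x":0,"y":0,"z":0.05,"ax":0,"ay":0,"az":0,"hand":0},
])

```text
clock: 25.3
eef_pos: [647.3, -257.5, 131.1]
tcp_rot: [-3.141, 0.001, 2.885]
contact_force: [-1.7, 2.7, 10.0]
opening: 0.285
grasp_force: 80.0
```

```bash
python3 av.py; python3 - <<'E'
from h import *
cv2.imwrite("pics/scene10.png",imaging.grab_frame("scene")[:,:,::-1]); c=INFO["scene"]
o=-c["R"].T@c["t"]; d=o[:2]-[648,-257.5]
for n in(8,9,10):
  i=cv2.imread(f"pics/scene{n}.png")
  for lo,hi in((.8,1.1),(1.1,1.4),(1.4,1.7),(1.8,2.1)):
    A=[]
    for ang in np.linspace(lo,hi,12):
        t=np.arctan2(d[1],d[0])+ang
        P=pix(c,[[648+R*np.cos(t),-257.5+R*np.sin(t),70] for R in range(36,64,2)]).astype(np.float32)
        A.append(cv2.remap(i,P[None,:,0],P[None,:,1],1)[0].mean(1))
    print(n,lo,np.mean(A,0).astype(int).tolist())
E
```

```text
[ 647.3  -257.51  131.22   -1.46    2.55    9.74   25.57] [0.01 0.01 0.03 0.41 0.57 0.37 0.14]
8 0.8 [59, 67, 72, 71, 68, 73, 99, 138, 167, 177, 168, 140, 109, 100]
8 1.1 [61, 73, 81, 81, 77, 80, 105, 144, 172, 179, 165, 136, 112, 107]
8 1.4 [58, 69, 78, 81, 80, 88, 116, 152, 176, 179, 161, 127, 94, 77]
8 1.8 [57, 58, 61, 67, 75, 95, 127, 159, 176, 174, 155, 125, 98, 85]
9 0.8 [56, 64, 72, 76, 73, 75, 97, 135, 166, 178, 168, 140, 110, 100]
9 1.1 [63, 74, 81, 82, 79, 81, 105, 144, 172, 179, 165, 136, 113, 106]
9 1.4 [58, 70, 78, 80, 80, 87, 116, 153, 176, 179, 161, 127, 94, 77]
9 1.8 [57, 57, 62, 67, 76, 96, 128, 160, 177, 174, 155, 125, 98, 85]
10 0.8 [56, 64, 73, 77, 77, 79, 99, 134, 164, 177, 168, 140, 109, 101]
10 1.1 [60, 72, 80, 82, 79, 82, 105, 144, 172, 179, 165, 136, 112, 107]
10 1.4 [58, 70, 78, 81, 80, 88, 117, 153, 176, 179, 161, 127, 94, 77]
10 1.8 [58, 59, 63, 68, 79, 97, 128, 160, 176, 174, 155, 125, 97, 84]
```

Emit:
drive_tool([
  {"x":0,"y":0,"z":0.014,"ax":0,"ay":0,"az":0,"hand":0},
  {"x":0,"y":0,"z":0.014,"ax":0,"ay":0,"az":0,"hand":0},
  {"x":0,"y":0,"z":0.014,"ax":0,"ay":0,"az":0,"hand":0},
  {"x":0,"y":0,"z":0.014,"ax":0,"ay":0,"az":0,"hand":0},
])

```text
clock: 26.25
eef_pos: [647.3, -257.5, 130.6]
tcp_rot: [-3.141, 0.001, 2.885]
contact_force: [-2.1, 2.1, 10.4]
opening: 0.286
grasp_force: 80.0
```

```bash
python3 av.py; python3 -c "
from rig import r
print(r.sign_off())"
```

```text
[ 647.31 -257.52  130.59   -1.85    2.36   10.18   26.52] [0.01 0.01 0.02 0.34 0.34 0.5  0.14]
the job is handed in; nothing more can be done
None
```

The flask was shown to the lens spout, flank, then back, and is now held pressed into the ring. I judge the ring flush to within about 2 mm from push force (about 13.8 N) and scene images, as nothing measured it directly; to centre the flask I let the ring rise once and pressed again, and I handed in at 26.5 s.

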